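Size a returned dosing ring on the stepped gauge and put it in stock

TASK

Size the unmarked dosing ring that lies on the round rubber mat: slide it down the white stepped gauge and press it gently home until it truly stops (a ring held off centre hangs up on a step too early and reads too small). Then take it off and, without dropping it, lay it flat, fully down, on the seat of the wooden stock stand for its size: small stand if it stopped at the foot of the top step, medium for the middle step, large for the bottom step. Leave the two rings waiting in the steel tray and the other things on the bench where they are.

Things in the scene. Friction and masses are not known exactly. Their poses are not given: they have to be found in the camera images.
- ring_p: one of three lookalike aluminium dosing rings: outside 64 mm, height 22 mm, straight outer wall; bore 48, 53 or 58 mm, which only the gauge tells. Origin at the centre of its underside, z up its axis. One of the three lies flat on the mat and is the one to do; the other two wait in the tray. 60 to 125 g
- ring_q: one of three lookalike aluminium dosing rings: outside 64 mm, height 22 mm, straight outer wall; bore 48, 53 or 58 mm, which only the gauge tells. Origin at the centre of its underside, z up its axis. One of the three lies flat on the mat and is the one to do; the other two wait in the tray. 60 to 125 g
- ring_r: one of three lookalike aluminium dosing rings: outside 64 mm, height 22 mm, straight outer wall; bore 48, 53 or 58 mm, which only the gauge tells. Origin at the centre of its underside, z up its axis. One of the three lies flat on the mat and is the one to do; the other two wait in the tray. 60 to 125 g
- gauge: white plastic stepped ring gauge, upright, fixed, on a steel plate 92 x 92 x 8 mm. Origin: centre of the plate's underside, on the bench; z up along its axis. From its flat top (31 mm across, 66 mm up) a cone widens to the top step at 56; below come three straight steps, with one, two and three lines engraved, each running out below in a 45 degree taper to the next; under all a flange 62 mm across, 24 to 8 mm up
- gauge_top_stop (a point): on the gauge's axis, 46.3 mm up, on the taper below the top step (46.6 mm across, 56 down to 47 mm above the bench): here the underside of a 48 mm ring stops, level, with 0.7 mm play all round. A ring more than 0.7 mm off centre can catch one step too high until shifted sideways
- gauge_middle_stop (a point): on the gauge's axis, 34.8 mm up, on the taper below the middle step (51.6 mm across, 44.5 down to 35.5 mm): here the underside of a 53 mm ring stops, or a 58 mm ring that hangs up off centre. Pushing a ring home takes some 5 to 10 N; contact forces over 35 N damage the gauge
- gauge_bottom_stop (a point): on the gauge's axis, 24 mm up, on the flat flange at the foot of the bottom step (56.6 mm across, 33 down to 24 mm): here the underside of a 58 mm ring stops
- mat: round black rubber mat, 100 mm across, 5 mm thick, fixed; the ring to be sized lies on it, up to 10 mm off its centre. Origin at the centre of its underside, on the bench. Ahead of it to the left stands the turquoise bag sealer, 83 x 380 mm along y, its raised arm reaching 290 mm up: pass high or in front of it
- tray: shallow open steel tray, 100 x 175 mm, walls 24 mm high, fixed, behind the sealer, holding the two waiting rings. Origin at the centre of its underside
- stand_small: turned beech stock stand for 48 mm bore (smallest of three), fixed: foot 80 mm across, 6 mm high; a seat 50.4 mm across, its flat top 14 mm up, with a straight plug 46 mm across on it to 21 mm, coned above, a knob to 45 mm; one dark line. Only its own size, within 1 mm of centre, lies on the seat: a smaller bore stays up on the plug, a larger falls to the foot. Origin: centre of its underside. In a row along y, any order
- stand_medium: turned beech stock stand for 53 mm bore (middle of three), fixed: foot 80 mm across, 6 mm high; a seat 55.4 mm across, its flat top 14 mm up, with a straight plug 51 mm across on it to 21 mm, coned above, a knob to 45 mm; two dark lines. Only its own size, within 1 mm of centre, lies on the seat: a smaller bore stays up on the plug, a larger falls to the foot. Origin: centre of its underside. In a row along y, any order
- stand_large: turned beech stock stand for 58 mm bore (largest of three), fixed: foot 80 mm across, 6 mm high; a seat 60.4 mm across, its flat top 14 mm up, with a straight plug 56 mm across on it to 21 mm, coned above, a knob to 45 mm; three dark lines. Only its own size, within 1 mm of centre, lies on the seat: a smaller bore stays up on the plug, a larger falls to the foot. Origin: centre of its underside. In a row along y, any order
- tamper: steel coffee tamper standing upright, 58 mm across, 78 mm high, loose bystander. Origin at the centre of its underside
- wipe_bottle: small white cleaner bottle with blue cap, 50 mm across, 96 mm high, loose bystander. Origin at the centre of its underside
Not all that is in view belongs to the job. Leave any blue or red look-alike of the ring_p alone.

How it is judged:
By the outcome, as a careful person would: the job done as asked, in the order asked, and still so for the second after the job is handed in, with the robot touching nothing.
It also fails if it takes over 51 s, if anything falls off the work surface, if the arm or the gripper's body presses on something with over 40 N, if the wrist force passes 120 N, or if a joint passes its speed limit or range.

ROBOT

A 6-joint arm with a two-finger parallel gripper is mounted at the origin on a cart in front of the work surface, level with it; the furniture and walls round the work are solid. World frame = base frame: x ahead of the robot, y to its left, z up, the work surface at z = 0. Lengths are in mm, angles in rad, forces in N, time in s.
With the tool pointing down it reaches from about 275 to 725 mm from the base axis. Payload 15.9 kg.
Tool frame: the origin (TCP) lies on the centre line of the jaws, within the pads' length; the fingertips stand 17 mm ahead of it and the grasp point (between the pads) lies 2 mm behind it; z points along the fingers, y is the direction in which the jaws open and shut (so a half turn about z gives the same grasp; the last joint's range is limited). The gripper opens to 85 mm and grips with 20 to 120 N. Pads are 22 mm wide; open, the fingers measure 114 mm over their backs; the gripper's body (76 mm by 85 mm) begins 54 mm behind the grasp point. The pads swing forward as they close: fully open they stand 13 mm farther back than shut.
Start: joints at [1.155, 0.213, -0.034, 1.323, 0, 1.571], TCP at [201.953, 457.384, 248.306] pointing down, gripper open.
Joint ranges: [-2.98, 2.98], [-0.74, 1.72], [-1.14, 1.35], [-2.1, 2.04], [-1.57, 1.44], [-3.14, 3.14]. Speed limits (rad/s): [1.89, 1.89, 2.39, 2.57, 3.14, 3.14].

INTERFACE

Orientations are given as a rotation vector (axis times angle).
In Python, from cell import status, eyes, order gives the robot as it stands.
- The arm moves only by the tool step_arm, never from a script. Its argument "targets" is a list that holds one entry, the list of rows, each a list of 4 numbers: the shift along the tool's x, y, z in m, then the turn about the tool's z in rad. A call has 1 to 5 rows; each row shifts and turns the commanded pose from where the row before left it, along the tool's axes as they then stand; what a row does not reach is not made up. A row lasts 1/8 s, in which the tool goes at most 62.5 mm and 10.7 degrees, less where a joint would pass 70% of its speed; a pose out of reach is approached as far as the arm can. A call is refused whole if a number of a shift passes 0.0625 or a number of a turn 0.188, either way. A call with a gripper value outside its range is refused whole. "gripper" is the closure, from -1 (fully open) to 1 (shut), set as the call begins (left out, the last holds). The fingers move at their own pace and stop on an object; the grip force is fixed at half the most. Time passes only in rows, so rows that do not move let the fingers close. It gives the time, the measured TCP pose, the force and the opening at its end, in the units of the state.
- status.get_state(): the state, without advancing time (a new reading comes with each control period).
- eyes.snapshot(name): name is "side" or "top" or "wrist"; returns the picture (480x640x3 uint8, red, green, blue); there is no depth.
- eyes.camera_params(name): a dict with "fx", "fy", "cx", "cy" (pixels), "rvec" (rotation vector, rad) and "tvec" (3), from world to camera coordinates, as OpenCV has them. Camera axes: x right, y down, z forward; pixel columns grow to the right and rows downward; lengths in mm; the calibration is good to about 2 mm. A picture is of the moment at which its call begins: read the wrist's pose just before it. camera_params takes no time and is no camera call; for the wrist camera it gives the pose at the moment of the call.
- order.job_done(): hands the job in, once; it reports no verdict.
The state is a dict: "t": time; "qpos": joint angles; "dq": joint speeds; "tau": joint torques, N m; "tcp_pos": TCP position; "ee_rot": TCP orientation; "force": force on the tool from outside, world axes, zero at the start; "torque": the same for the moment, N m; "opening": opening from 0.0 (shut) to 1.0 (fully open).
Only numpy, scipy, OpenCV 4.12 (cv2) and the standard library are available. Lean on these libraries where they do the work, as an engineer would, in place of code of your own. Each camera call takes 0.05 s, during which the arm holds its last target.

## Working session

There is one attempt and no reset: what is moved stays moved. The work goes in short steps, Python scripts to look and compute and a tool call to move; the robot and the scene stay as the last step left them, time stands still between calls to the robot, and variables do not carry over. Pictures are saved under pics/ and viewed, and the job is handed in when it is done.

Besides the shell and the picture viewer there is one more tool, called after "Emit:" as name(argument=value, ...) on one line, values as JSON. step_arm: Moves the arm, as the interface text tells. Its arguments: {"type":"object","properties":{"targets":{"type":"array"},"gripper":{"type":"number"}},"required":["targets"]}

```bash
mkdir -p pics; ls; python3 - <<'E'
from cell import status, eyes, order
import cv2
s=status.get_state();print(s)
for n in ["top","side","wrist"]:
    p=eyes.camera_params(n);print(n,p)
    cv2.imwrite(f"pics/{n}0.png",cv2.cvtColor(eyes.snapshot(n),cv2.COLOR_RGB2BGR))
E
```

```text
pics
{'t': 0.0, 'qpos': array([ 1.15503490e+00,  2.13310635e-01, -3.50329039e-02,  1.32351904e+00,
       -1.63206256e-05,  1.57080387e+00]), 'dq': array([-0.00091202, -0.00076372, -0.0009722 ,  0.00128474,  0.00087558,
       -0.00040023]), 'tau': array([ 3.99817567e-03, -6.86161423e+01,  4.87122989e+01,  1.74026523e-02,
        4.44903590e-04, -1.41310281e-05]), 'tcp_pos': array([201.81903488, 457.11098844, 247.849301  ]), 'ee_rot': array([-6.48352327e-01, -3.07375319e+00,  1.64399036e-03]), 'force': array([ 0.1941908 , -0.41258413,  0.80777211]), 'torque': array([-0.02824585, -0.03104809,  0.02882731]), 'opening': 0.9982689492837277}
top {'fx': 572.0830625991932, 'fy': 572.0830625991932, 'cx': 316.1409158462185, 'cy': 242.27573689238716, 'rvec': array([ 2.19293735, -2.14466398,  0.09713022]), 'tvec': array([  34.80726429,  606.57970073, 1527.39047399])}
side {'fx': 500.43804594251037, 'fy': 500.43804594251037, 'cx': 319.1396414011076, 'cy': 238.39132213379628, 'rvec': array([ 2.11796779, -0.42202493,  0.25273526]), 'tvec': array([-525.52990029,  198.8374626 ,  920.00747168])}
wrist {'fx': 372.4759637402797, 'fy': 372.4759637402797, 'cx': 320.91524347290493, 'cy': 242.92490525808833, 'rvec': array([-2.40780887, -1.56832683, -0.24111545]), 'tvec': array([-498.95720162,  -38.44693471,  380.07213439])}
```

View pics/top0.png

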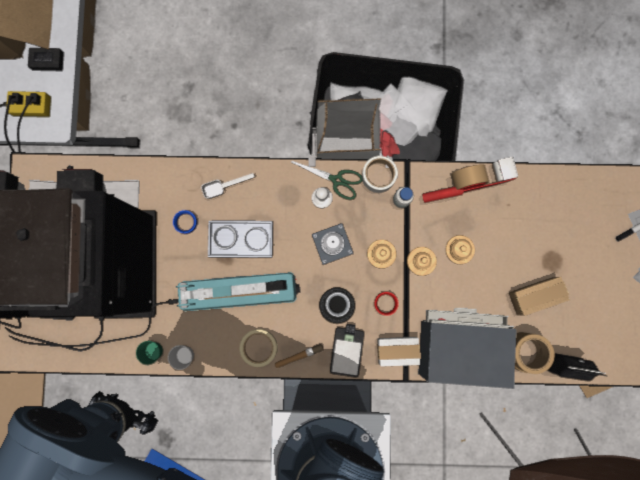

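View pics/side0.png

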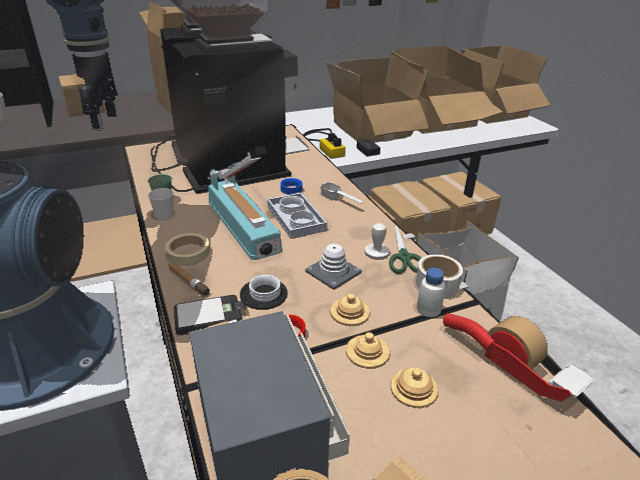

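View pics/wrist0.png

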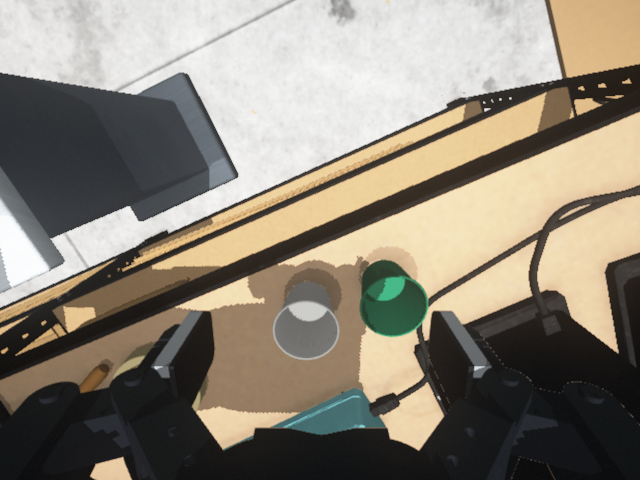

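The top view shows the mat with its ring at (337,305), the gauge at (333,242), the stands at (381,253), (422,261) and (460,249), the tray with two rings at (240,238), the tamper at (321,196) and the bottle at (403,196). The blue ring at (185,221) and the red one at (386,302) are decoys. The ring I want is the aluminium one on the black mat.

```bash
cat > h.py <<'E'
import numpy as np, cv2
from cell import status, eyes, order
def ray(p,u,v,z):
    R=cv2.Rodrigues(np.array(p['rvec']))[0];t=np.array(p['tvec'])
    C=-R.T@t
    d=R.T@np.array([(u-p['cx'])/p['fx'],(v-p['cy'])/p['fy'],1])
    return C+d*(z-C[2])/d[2]
def proj(p,P):
    R=cv2.Rodrigues(np.array(p['rvec']))[0];t=np.array(p['tvec'])
    c=R@np.array(P,float)+t
    return np.array([p['cx']+p['fx']*c[0]/c[2],p['cy']+p['fy']*c[1]/c[2]])
def snap(n,f):
    p=eyes.camera_params(n);im=cv2.cvtColor(eyes.snapshot(n),cv2.COLOR_RGB2BGR);cv2.imwrite(f,im);
    import pickle;pickle.dump(p,open(f+'.p','wb'));return im,p
def circ(p,c,r,n=60):
    return np.array([proj(p,[c[0]+r*np.cos(a),c[1]+r*np.sin(a),c[2]]) for a in np.linspace(0,2*np.pi,n)])
E
python3 - <<'E'
from h import *
p=eyes.camera_params("top")
for n,u,v,z in [("mat",337,305,5),("ring",338,304,27),("gauge",333,243,66),("s1",381,253,45),("s2",422,261,45),("s3",460,249,45),("tamper",321,194,78),("bottle",404,195,96),("red",386,302,10),("sealer_end",299,287,60)]:
    print(n,ray(p,u,v,z).round(1))
w=eyes.camera_params("wrist");R=cv2.Rodrigues(w['rvec'])[0];print(-R.T@w['tvec'], R.T[:,2])
im=cv2.imread("pics/top0.png")
cv2.imwrite("pics/topc.png",cv2.resize(im[180:330,270:480],None,fx=3.8,fy=3.8,interpolation=cv2.INTER_CUBIC))
im=cv2.imread("pics/side0.png")
cv2.imwrite("pics/sidec.png",cv2.resize(im[220:410,230:440],None,fx=3.1,fy=3.1,interpolation=cv2.INTER_CUBIC))
E
```

```text
mat [437.  -12.4   5. ]
ring [440.  -14.4  27. ]
gauge [601.2   3.2  66. ]
s1 [ 579.  -126.7   45. ]
s2 [ 559.9 -236.8   45. ]
s3 [ 594.5 -338.7   45. ]
tamper [730.1  37.9  78. ]
bottle [ 728.8 -179.8   96. ]
red [ 448.2 -145.6   10. ]
sealer_end [482.8  90.8  60. ]
[130.40347593 488.50902072 373.25601976] [ 0.27613235 -0.12343372 -0.95316056]
```

View pics/topc.png

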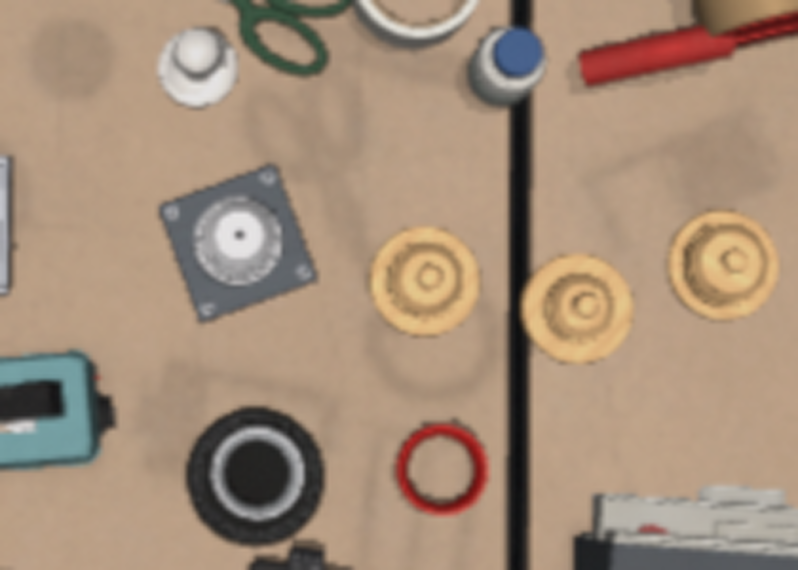

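View pics/sidec.png

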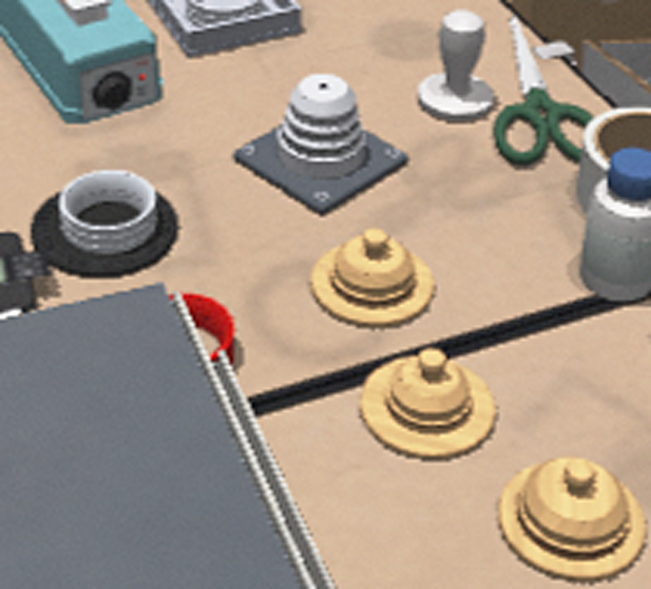

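```bash
cat >> h.py <<'E'
def plan(target,yawdeg=None,n=5,pos=None,rot=None):
    """n rows from measured pose to target, tool rows (m, rad)."""
    s=status.get_state();p=np.array(s['tcp_pos']) if pos is None else np.array(pos)
    R=cv2.Rodrigues(np.array(s['ee_rot']))[0]
    yaw=np.arctan2(R[1,0],R[0,0]); dy=0 if yawdeg is None else (np.deg2rad(yawdeg)-yaw+np.pi)%(2*np.pi)-np.pi
    print("pos",p.round(1),"yaw",np.degrees(yaw).round(2),"F",np.round(s['force'],1),"op",round(s['opening'],3),"t",round(s['t'],2))
    d=(np.array(target)-p)/n
    for i in range(n):
        a=dy/n
        r=R.T@d/1000
        print([round(float(x),4) for x in r]+[round(float(-a),4)])
        R=R@cv2.Rodrigues(np.array([0,0,-a]))[0]
E
python3 -c "
from h import *
plan([300,180,248],180,5)
p=eyes.camera_params('top')
print(ray(p,347,323,20),ray(p,299,300,50))"
```

```text
pos [201.9 457.2 247.9] yaw 156.18 F [0.3 0.1 0.1] op 0.997 t 0.15
[-0.0403, -0.0428, 0.0, -0.0832]
[-0.0367, -0.046, 0.0, -0.0832]
[-0.0327, -0.0489, 0.0, -0.0832]
[-0.0285, -0.0514, 0.0, -0.0832]
[-0.0242, -0.0536, 0.0, -0.0832]
[389.48191127 -39.85776368  20.        ] [448.47653491  90.2364554   50.        ]
```

Emit:
step_arm(targets=[[[-0.04,-0.043,0,-0.083],[-0.037,-0.046,0,-0.083],[-0.033,-0.049,0,-0.083],[-0.0285,-0.0515,0,-0.083],[-0.024,-0.054,0,-0.083]]], gripper=-1)

```text
t: 0.78
tcp_pos: [300.0, 177.6, 248.3]
ee_rot: [-0.004, 3.141, 0.0]
force: [2.0, 0.6, 0.1]
opening: 1.004
```

```bash
python3 -c "
from h import *
plan([415,-10,190],180,5)"
```

```text
pos [300.  177.6 248.3] yaw -179.85 F [2.  0.6 0.1] op 1.004 t 0.78
[-0.0229, -0.0376, 0.0117, 0.0005]
[-0.0229, -0.0376, 0.0117, 0.0005]
[-0.0229, -0.0376, 0.0117, 0.0005]
[-0.023, -0.0375, 0.0117, 0.0005]
[-0.023, -0.0375, 0.0117, 0.0005]
```

Emit:
step_arm(targets=[[[-0.005,-0.055,0,0],[-0.005,-0.055,0,0],[-0.015,-0.05,0.01,0],[-0.04,-0.028,0.02,0],[-0.05,0,0.03,0]]])

```text
t: 1.4
tcp_pos: [416.2, -10.4, 188.4]
ee_rot: [0.007, 3.139, -0.0]
force: [-0.4, -0.0, 0.9]
opening: 0.997
```

```bash
python3 -c "
from h import *
s=status.get_state();print(s['tcp_pos'],s['dq'].round(3))
im,p=snap('wrist','pics/w1.png')
print(proj(p,[438,-13,5]),proj(p,[601,3,66]),proj(p,[415,-10,190]))"
```

```text
[416.19898769 -10.35084983 188.35468354] [ 0.07   0.963  0.328 -0.628  0.008  0.06 ]
[318.28918451 244.62678364] [338.00925954 449.56157915] [322.24727854 337.68380079]
```

View pics/w1.png

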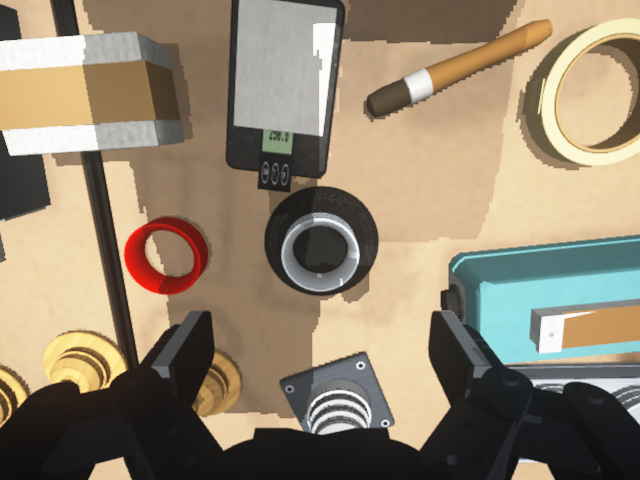

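The wrist view shows the aluminium ring on the black mat at (320,253), the red decoy at (166,255) and the gauge at (340,405). I'll take a second picture at rest and fit the ring.

Emit:
step_arm(targets=[[[0,0,0,0]]])

```text
t: 1.58
tcp_pos: [414.5, -8.4, 186.9]
ee_rot: [-0.002, -3.138, -0.0]
force: [-0.6, -0.0, 0.4]
opening: 1.001
```

```bash
python3 -c "
from h import *
s=status.get_state();print(s['tcp_pos'],s['dq'].round(3))
im,p=snap('wrist','pics/w2.png')
c=cv2.resize(im[180:310,255:385],None,fx=4.5,fy=4.5,interpolation=cv2.INTER_CUBIC)
for cc,r,z,col in [((438,-13),32,27,(0,0,255)),((438,-13),32,5,(0,255,0)),((438,-13),50,5,(255,0,0))]:
    pts=((circ(p,[*cc,z],r)-[255,180]+.5)*4.5).astype(int)
    cv2.polylines(c,[pts],True,col,1)
cv2.imwrite('pics/w2c.png',c)
c=cv2.resize(im[340:440,260:420],None,fx=4.5,fy=4.5,interpolation=cv2.INTER_CUBIC)
cv2.imwrite('pics/w2g.png',c)
"
```

```text
[414.50228355  -8.37321234 186.88439413] [ 0.011 -0.063 -0.006  0.028  0.001 -0.   ]
```

View pics/w2c.png

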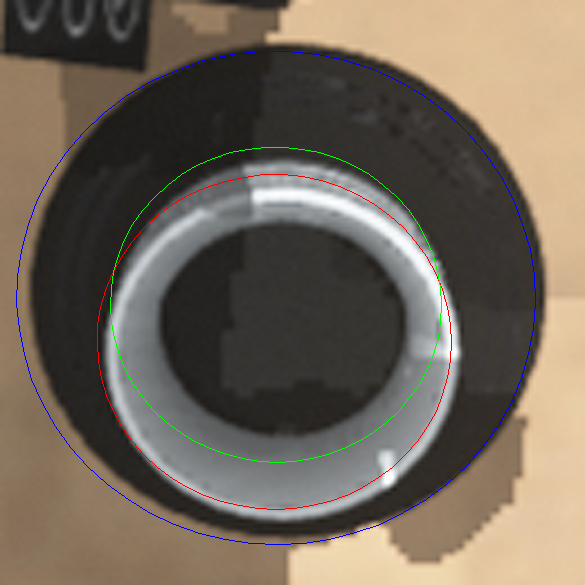

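View pics/w2g.png

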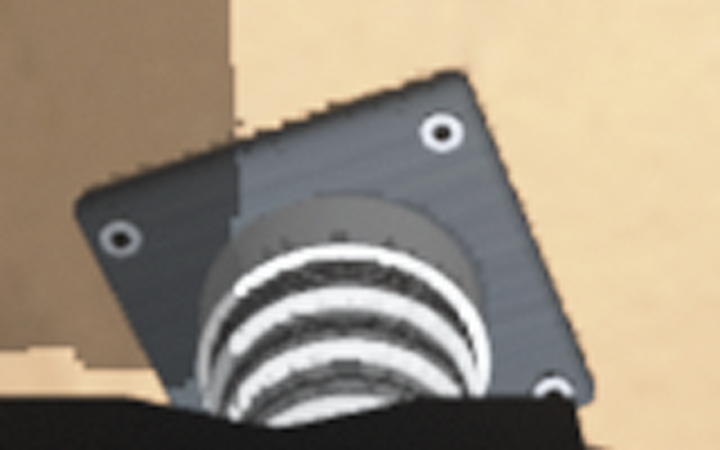

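Emit:
step_arm(targets=[[[-0.045,0.005,-0.01,0],[-0.055,0.005,-0.01,0],[-0.055,0.005,0,0],[0,0,0,0],[0,0,0,0]]])

```text
t: 2.25
tcp_pos: [569.0, 7.0, 209.1]
ee_rot: [0.0, 3.141, -0.0]
force: [0.2, -0.9, 0.7]
opening: 1.001
```

```bash
python3 -c "
from h import *
s=status.get_state();print(s['tcp_pos'],s['ee_rot'],s['dq'].round(3))
im,p=snap('wrist','pics/w3.png')
print(p, proj(p,[601,3,66]))
"
```

```text
[568.96037656   6.97593238 209.0542043 ] [ 3.94989975e-04  3.14134832e+00 -2.26069441e-05] [-0.003 -0.024 -0.021 -0.003  0.001 -0.   ]
{'fx': 372.4759637402797, 'fy': 372.4759637402797, 'cx': 320.91524347290493, 'cy': 242.92490525808833, 'rvec': array([-2.05642021, -2.05478594, -0.31811764]), 'tvec': array([  -7.23117633, -568.9829922 ,  170.17817916])} [316.08716417 273.60084768]
```

View pics/w3.png

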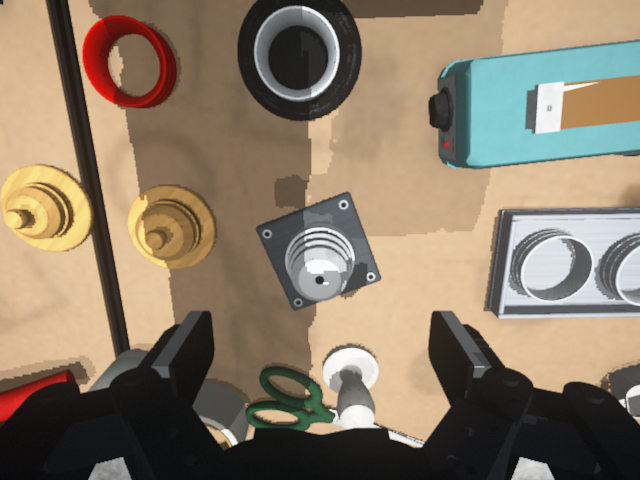

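The gauge is in full view at (320,255), with its top's centre dot near (320,280). The mat ring is at (297,55) and two stands are at (45,208) and (172,227).

```bash
cat > ov.py <<'E'
from h import *
import pickle,sys
def ov(f,out,box,items,s=5):
    im=cv2.imread(f);p=pickle.load(open(f+'.p','rb'));x0,y0,x1,y1=box
    c=cv2.resize(im[y0:y1,x0:x1],None,fx=s,fy=s,interpolation=cv2.INTER_CUBIC)
    for cc,r,z,col in items:
        pts=((circ(p,[*cc,z],r)-[x0,y0]+.5)*s)
        cv2.polylines(c,[(pts*16).astype(np.int32)],True,col,1,cv2.LINE_AA,4)
    cv2.imwrite(out,c)
E
python3 - <<'E'
from ov import *
g=(601,3);R=(0,0,255);G=(0,255,0);B=(255,0,0)
ov('pics/w3.png','pics/w3g.png',(250,185,390,315),[(g,15.5,66,R),(g,31,24,G),(g,1,66,R)],5)
E
```

```text
(no output)
```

View pics/w3g.png

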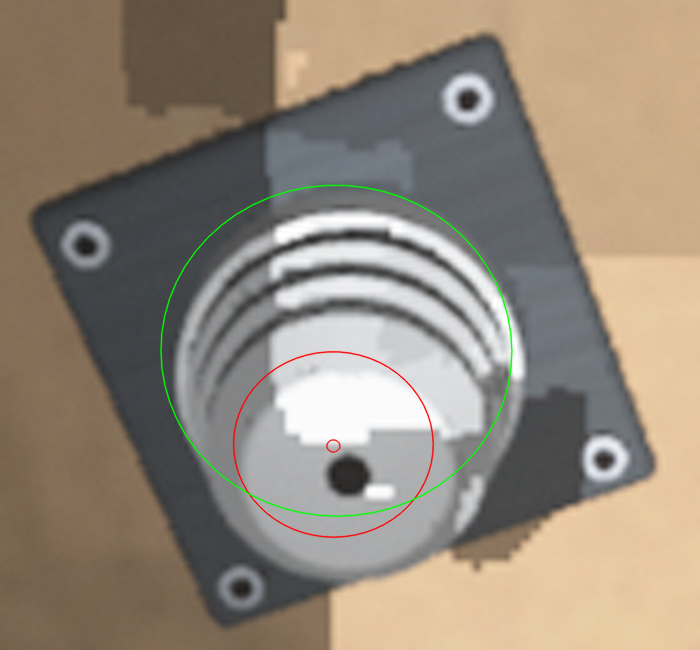

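```bash
python3 - <<'E'
from ov import *
R=(0,0,255);G=(0,255,0);B=(255,0,0)
g=(605.6,5.3)
ov('pics/w3.png','pics/a.png',(250,185,390,315),[(g,15.5,66,R),(g,31,24,G),(g,1,66,R)],4)
r=(440,-11.5)
ov('pics/w3.png','pics/b.png',(227,0,367,130),[(r,32,27,R),(r,32,5,G)],4)
ov('pics/w2.png','pics/c.png',(250,180,390,310),[(r,32,27,R),(r,32,5,G)],4)
a=[cv2.imread(f'pics/{k}.png') for k in 'abc']
cv2.imwrite('pics/abc.png',cv2.resize(np.hstack(a),None,fx=.47,fy=.47,interpolation=cv2.INTER_AREA))
cv2.imwrite('pics/bc.png',cv2.resize(np.hstack(a[1:]),None,fx=.71,fy=.71,interpolation=cv2.INTER_AREA))
p=pickle.load(open('pics/w3.png.p','rb'))
E
```

```text
(no output)
```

View pics/bc.png

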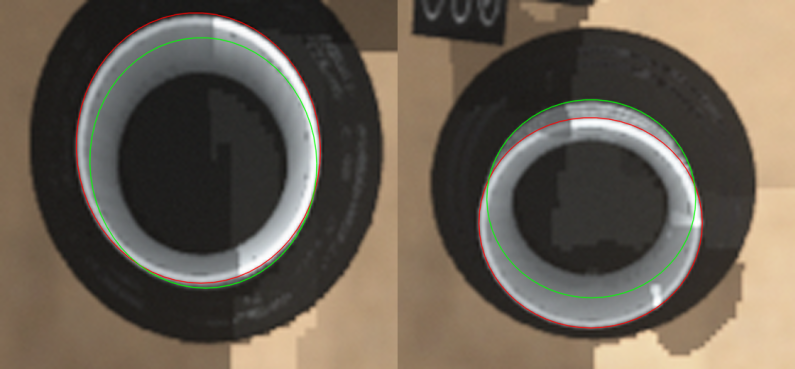

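View pics/a.png

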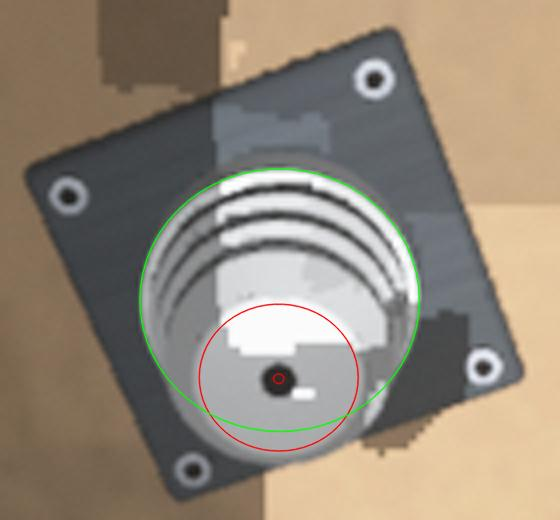

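Emit:
step_arm(targets=[[[0.05,-0.006,0,0],[0.055,-0.006,0.03,0],[0.024,-0.0065,0.05,0],[0,0,0.05,0],[0,0,0.034,0]]])

```text
t: 2.92
tcp_pos: [439.3, -11.7, 43.9]
ee_rot: [0.002, 3.141, -0.0]
force: [0.8, 0.9, 0.1]
opening: 0.996
```

```bash
python3 -c "
from h import *
s=status.get_state();print(s['tcp_pos'],s['dq'].round(3))
im,p=snap('wrist','pics/w4.png')
im,p=snap('side','pics/s4.png')
u=proj(p,[440,-12,30]).astype(int);print(u)
c=im[u[1]-60:u[1]+60,u[0]-80:u[0]+80]
cv2.imwrite('pics/s4c.png',cv2.resize(c,None,fx=5,fy=5,interpolation=cv2.INTER_CUBIC))
"
```

```text
[439.26518747 -11.74013962  43.91247485] [ 0.001  0.33  -0.35  -0.693 -0.     0.001]
[263 282]
```

View pics/w4.png

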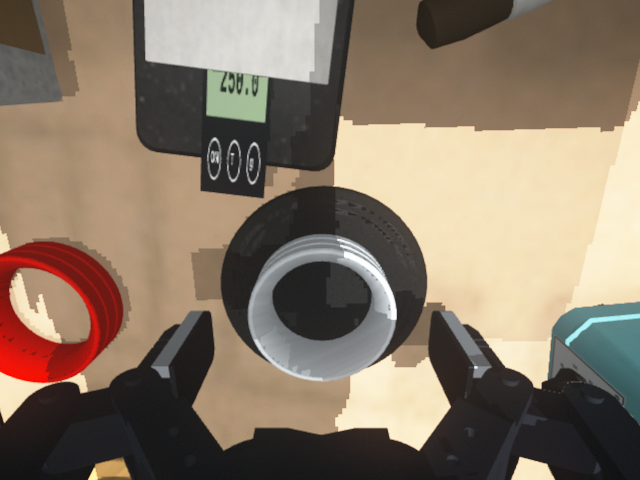

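View pics/s4c.png

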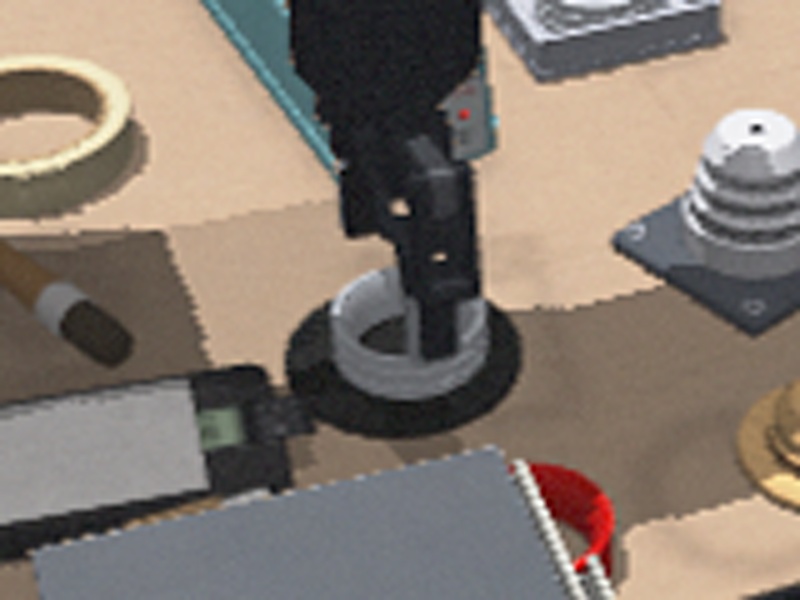

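```bash
python3 - <<'E'
from ov import *
p=pickle.load(open('pics/w4.png.p','rb'))
q=pickle.load(open('pics/s4.png.p','rb'))
t=np.array([439.3,-11.7,43.9])
for dz in (0,-4,-10,-17): 
  for dy in (-42.5,42.5):
    print(dz,dy,[proj(p,t+[dx,dy,dz]).round(0) for dx in(-11,11)], [((proj(q,t+[dx,dy,dz])-[183,222])*5).round(0) for dx in(-11,11)])
R=(0,0,255);G=(0,255,0)
r=(440,-11.5)
ov('pics/w4.png','pics/w4c.png',(180,200,450,400),[(r,32,27,R),(r,32,5,G)],2.9)
E
```

```text
0 -42.5 [array([208., 313.]), array([213., 363.])] [array([406., 342.]), array([459., 329.])]
0 42.5 [array([435., 312.]), array([430., 363.])] [array([345., 224.]), array([394., 213.])]
-4 -42.5 [array([211., 308.]), array([216., 357.])] [array([407., 350.]), array([459., 337.])]
-4 42.5 [array([432., 307.]), array([427., 357.])] [array([345., 232.]), array([395., 220.])]
-10 -42.5 [array([215., 301.]), array([220., 348.])] [array([407., 361.]), array([459., 348.])]
-10 42.5 [array([427., 300.]), array([423., 348.])] [array([346., 243.]), array([395., 232.])]
-17 -42.5 [array([220., 293.]), array([224., 339.])] [array([408., 375.]), array([460., 362.])]
-17 42.5 [array([423., 293.]), array([419., 339.])] [array([347., 256.]), array([396., 245.])]
```

View pics/w4c.png

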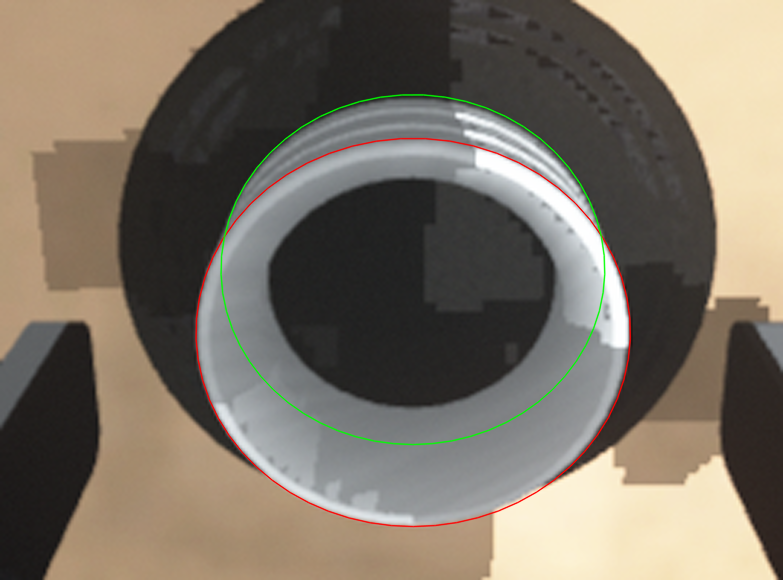

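Emit:
step_arm(targets=[[[0,0,0.014,0],[0,0,0.012,0],[0,0,0,0]]])

```text
t: 3.4
tcp_pos: [440.9, -11.7, 18.3]
ee_rot: [-0.001, -3.141, -0.0]
force: [-0.2, 0.9, -0.0]
opening: 1.0
```

Emit:
step_arm(targets=[[[0,0,0,0],[0,0,0,0],[0,0,0,0],[0,0,0,0]]], gripper=1)

```text
t: 3.9
tcp_pos: [441.5, -11.7, 19.4]
ee_rot: [0.001, 3.141, 0.0]
force: [-5.0, 0.0, 14.8]
opening: 0.73
```

```bash
python3 -c "
from h import *
s=status.get_state();print(s['tcp_pos'],s['ee_rot'],s['dq'].round(3),s['force'],s['opening'])
im,p=snap('wrist','pics/w5.png')
import ov
R=(0,0,255);G=(0,255,0)
r=(440,-11.5)
ov.ov('pics/w5.png','pics/w5c.png',(180,200,450,400),[(r,32,27,R),(r,32,5,G)],2.9)
"
```

```text
[441.52403435 -11.66193668  19.40050876] [1.26304537e-03 3.14062923e+00 6.43058307e-06] [-0.001 -0.001 -0.    -0.001 -0.002  0.   ] [-4.96751283  0.04807835 14.76121796] 0.7299504008044145
```

View pics/w5c.png

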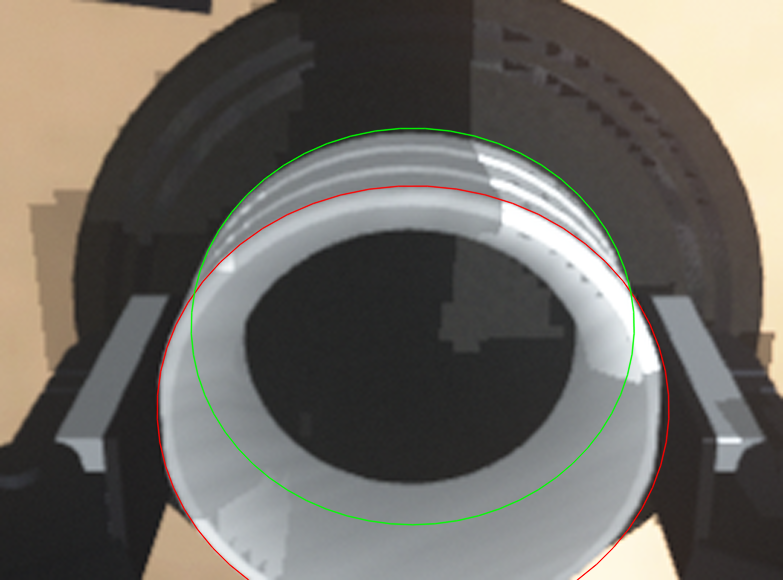

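Emit:
step_arm(targets=[[[0,0,-0.01,0],[0,0,-0.03,0],[0,0,-0.04,0],[0,0,0,0],[0,0,0,0]]])

```text
t: 4.58
tcp_pos: [441.1, -11.7, 98.4]
ee_rot: [0.001, 3.141, -0.0]
force: [1.0, 0.1, -1.5]
opening: 0.734
```

```bash
python3 -c "
from h import *
s=status.get_state();print(s['tcp_pos'],s['ee_rot'],s['dq'].round(3),s['force'],s['opening'])
im,p=snap('wrist','pics/w6.png')
import ov
R=(0,0,255);G=(0,255,0)
t=s['tcp_pos']
r=(t[0]-1.4,t[1]);z=t[2]-14.4
ov.ov('pics/w6.png','pics/w6c.png',(210,220,440,420),[(r,32,z+22,R),(r,32,z,G)],3)
"
```

```text
[441.05785621 -11.66446764  98.39780433] [ 1.30318420e-03  3.14145298e+00 -2.67722647e-05] [ 0.     0.015 -0.016 -0.004 -0.001 -0.001] [ 1.04135633  0.13842422 -1.48389491] 0.7337591155259464
```

View pics/w6c.png

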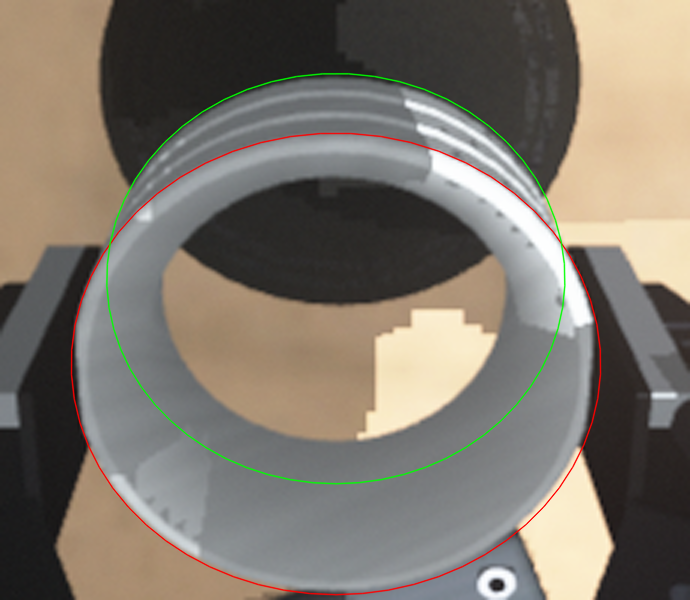

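Emit:
step_arm(targets=[[[-0.05,0.005,-0.005,0],[-0.06,0.006,0,0],[-0.056,0.006,0,0],[0,0,0,0],[0,0,0,0]]])

```text
t: 5.25
tcp_pos: [606.0, 5.2, 102.1]
ee_rot: [-0.001, -3.139, 0.0]
force: [-0.7, -0.4, -0.2]
opening: 0.732
```

```bash
python3 -c "
from h import *
s=status.get_state();print(s['tcp_pos'],s['ee_rot'],s['dq'].round(3),s['force'],s['opening'])
im,p=snap('wrist','pics/w7.png')
import ov
R=(0,0,255);G=(0,255,0)
t=s['tcp_pos']
r=(t[0]-1.4,t[1]);z=t[2]-14.4
g=(605.6,5.3)
ov.ov('pics/w7.png','pics/w7c.png',(210,220,440,420),[(r,32,z+22,R),(r,32,z,G),(g,15.5,66,R),(g,1,66,R)],3)
"
```

```text
[606.00553586   5.1826501  102.06648025] [-1.16245989e-03 -3.13876759e+00  1.25265782e-04] [-0.003 -0.032 -0.023  0.005  0.001  0.   ] [-0.71960973 -0.36738377 -0.24052593] 0.7318849970369371
```

View pics/w7c.png

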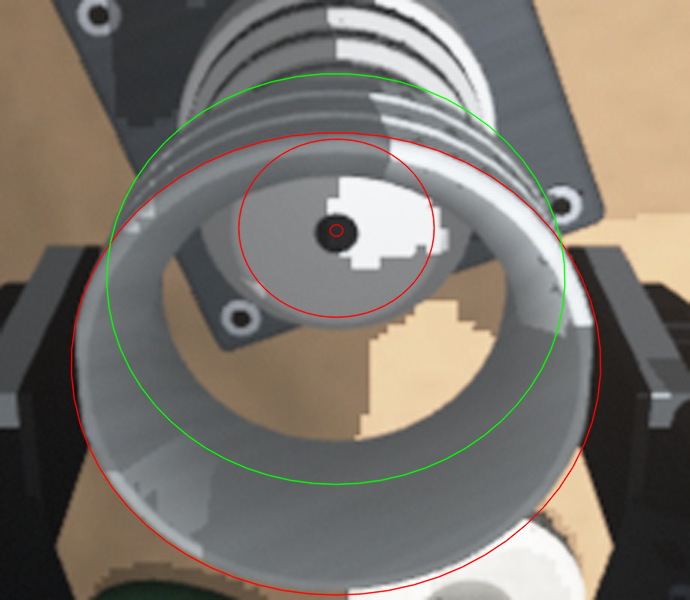

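Emit:
step_arm(targets=[[[-0.0005,0.0004,0.012,0],[0,0,0.012,0],[0,0,0.0055,0],[0,0,0,0]]])

```text
t: 5.8
tcp_pos: [607.2, 5.6, 73.5]
ee_rot: [-0.001, -3.141, 0.0]
force: [-0.1, -0.5, -1.2]
opening: 0.729
```

```bash
python3 -c "
from h import *
s=status.get_state();print(s['t'],s['tcp_pos'],s['ee_rot'],s['dq'].round(3),s['force'],s['torque'],s['opening'])
"
```

```text
5.8 [607.19730915   5.58838667  73.49033866] [-1.20278370e-03 -3.14065802e+00  3.25513844e-05] [-0.    -0.008  0.019  0.011  0.002  0.001] [-0.14662281 -0.53232538 -1.23813054] [-0.01208922 -0.0692846   0.03140781] 0.7288388103551471
```

Emit:
step_arm(targets=[[[0,0,0.002,0],[0,0,0.002,0]]])

```text
t: 6.05
tcp_pos: [607.9, 5.6, 70.2]
ee_rot: [0.001, 3.141, -0.0]
force: [0.3, 0.5, 0.0]
opening: 0.725
```

Emit:
step_arm(targets=[[[0,0,0.002,0],[0,0,0,0]]])

```text
t: 6.3
tcp_pos: [607.6, 5.6, 67.9]
ee_rot: [-0.001, -3.141, 0.0]
force: [0.2, 1.0, -1.3]
opening: 0.732
```

Emit:
step_arm(targets=[[[0,0,0.0015,0],[0,0,0,0]]])

```text
t: 6.55
tcp_pos: [607.6, 5.6, 66.4]
ee_rot: [-0.001, -3.141, 0.0]
force: [1.0, 0.3, -0.6]
opening: 0.73
```

Emit:
step_arm(targets=[[[0,0,0.002,0],[0,0,0,0]]])

```text
t: 6.8
tcp_pos: [607.6, 5.6, 64.3]
ee_rot: [-0.001, -3.141, 0.0]
force: [0.9, -0.1, -1.2]
opening: 0.729
```

Emit:
step_arm(targets=[[[0,0,0.002,0],[0,0,0,0]]])

```text
t: 7.05
tcp_pos: [607.5, 5.6, 62.3]
ee_rot: [-0.001, -3.141, 0.0]
force: [-0.1, -0.2, -1.5]
opening: 0.729
```

```bash
python3 -c "
from h import *
s=status.get_state();print(s['t'],s['tcp_pos'],s['force'],s['torque'])
im,p=snap('wrist','pics/w8.png')
cv2.imwrite('pics/w8c.png',cv2.resize(im[220:420,210:440],None,fx=3,fy=3,interpolation=cv2.INTER_CUBIC))
"
```

```text
7.05 [607.54177844   5.58486495  62.30462963] [-0.07616933 -0.17482524 -1.50348721] [ 0.00087318  0.00616586 -0.00616823]
```

View pics/w8c.png

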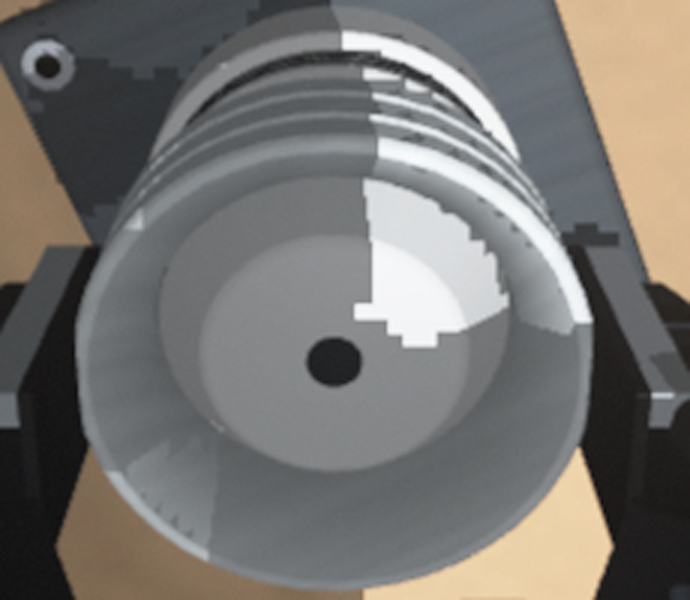

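Emit:
step_arm(targets=[[[0,0,0.001,0],[0,0,0,0]]])

```text
t: 7.35
tcp_pos: [607.6, 5.6, 61.4]
ee_rot: [-0.001, -3.141, 0.0]
force: [-0.3, 0.2, -0.8]
opening: 0.729
```

Emit:
step_arm(targets=[[[0,0,0.001,0],[0,0,0,0]]])

```text
t: 7.6
tcp_pos: [607.7, 5.6, 60.6]
ee_rot: [0.001, 3.141, 0.0]
force: [-0.8, -0.4, 2.4]
opening: 0.725
```

Emit:
step_arm(targets=[[[0,0,0.001,0],[0,0,0,0]]])

```text
t: 7.85
tcp_pos: [607.9, 5.6, 60.3]
ee_rot: [0.001, 3.141, -0.0]
force: [-3.2, 0.8, 11.7]
opening: 0.733
```

Emit:
step_arm(targets=[[[0,0,-0.003,0],[-0.001,0,0,0],[0,0,0,0]]])

```text
t: 8.22
tcp_pos: [608.1, 5.6, 62.2]
ee_rot: [-0.001, -3.14, -0.0]
force: [-4.3, -0.0, 2.6]
opening: 0.732
```

Emit:
step_arm(targets=[[[-0.0005,0,0,0],[0,0,0,0]]])

```text
t: 8.48
tcp_pos: [608.2, 5.6, 62.1]
ee_rot: [-0.001, -3.14, -0.0]
force: [-6.8, 0.5, 3.8]
opening: 0.728
```

Emit:
step_arm(targets=[[[0.0015,0,0,0],[0.001,0,0,0],[0,0,0,0]]])

```text
t: 8.85
tcp_pos: [606.8, 5.6, 62.5]
ee_rot: [0.001, 3.141, 0.0]
force: [0.5, -0.2, -1.4]
opening: 0.726
```

Emit:
step_arm(targets=[[[0.0005,0,0,0],[0,0,0,0]]])

```text
t: 9.1
tcp_pos: [606.5, 5.6, 62.6]
ee_rot: [0.001, 3.141, -0.0]
force: [2.9, -0.8, -2.2]
opening: 0.73
```

Emit:
step_arm(targets=[[[-0.0011,0,0,0],[0,0.001,0,0],[0,0.0005,0,0],[0,0,0,0]]])

```text
t: 9.6
tcp_pos: [607.3, 6.5, 62.5]
ee_rot: [-0.002, -3.142, 0.002]
force: [0.3, -5.2, -1.9]
opening: 0.728
```

Emit:
step_arm(targets=[[[0,-0.0015,0,0],[0,-0.0015,0,0],[0,0,0,0]]])

```text
t: 9.98
tcp_pos: [607.2, 4.8, 62.5]
ee_rot: [-0.0, -3.141, -0.002]
force: [-0.1, 4.1, -0.6]
opening: 0.729
```

The lateral play at the step is about 1.3 mm in x and 1.7 mm in y, which fits a 48 mm bore with 0.7 mm play all round. A 53 mm ring would have about 6.4 mm. I'll centre the ring and press it home once more.

Emit:
step_arm(targets=[[[0,0.0015,0,0],[0,0,0.0015,0],[0,0,0.001,0],[0,0,0,0]]])

```text
t: 10.48
tcp_pos: [607.4, 5.6, 60.4]
ee_rot: [0.001, 3.141, 0.0]
force: [-2.8, 0.1, 6.9]
opening: 0.727
```

Emit:
step_arm(targets=[[[0,0,0.0004,0],[0,0,0,0],[0,0,0,0]]])

```text
t: 10.85
tcp_pos: [607.4, 5.6, 60.3]
ee_rot: [0.001, 3.141, 0.0]
force: [-4.1, 0.5, 11.1]
opening: 0.73
```

```bash
python3 -c "
from h import *
s=status.get_state();print(s['t'],s['tcp_pos'],s['force'],s['torque'])
im,p=snap('side','pics/s9.png')
u=proj(p,[605,5,40]).astype(int);print(u)
c=im[u[1]-50:u[1]+50,u[0]-60:u[0]+60]
cv2.imwrite('pics/s9c.png',cv2.resize(c,None,fx=6,fy=6,interpolation=cv2.INTER_CUBIC))
"
```

```text
10.85 [607.4342309    5.6091872   60.34642174] [-4.13823778  0.48052227 11.12840761] [0.173772   0.84756593 0.02495268]
[332 257]
```

View pics/s9c.png

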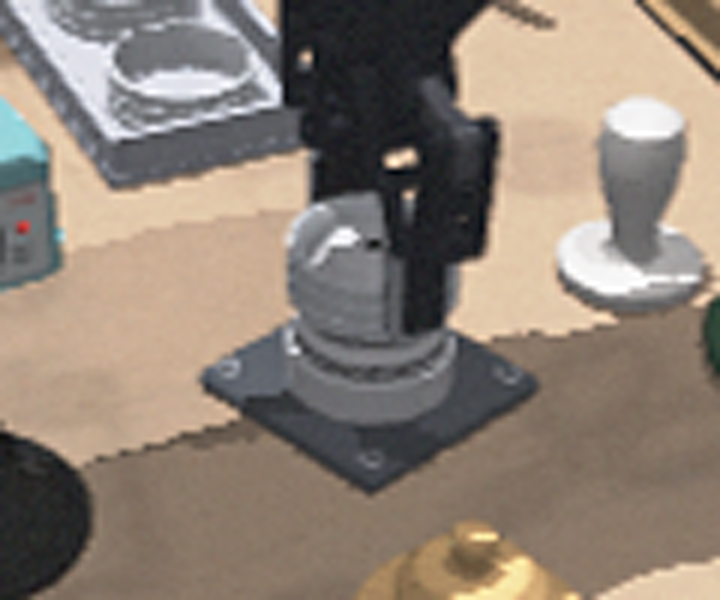

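```bash
python3 -c "
import ov
R=(0,0,255);G=(0,255,0);B=(255,0,0)
g=(605,3.5)
ov.ov('pics/s9.png','pics/s9o.png',(272,207,392,307),[(g,31,24,G),(g,31,8,G),(g,32,46.3,R),(g,32,68.3,R),(g,32,34.8,B)],6)
"
```

```text
(no output)
```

View pics/s9o.png

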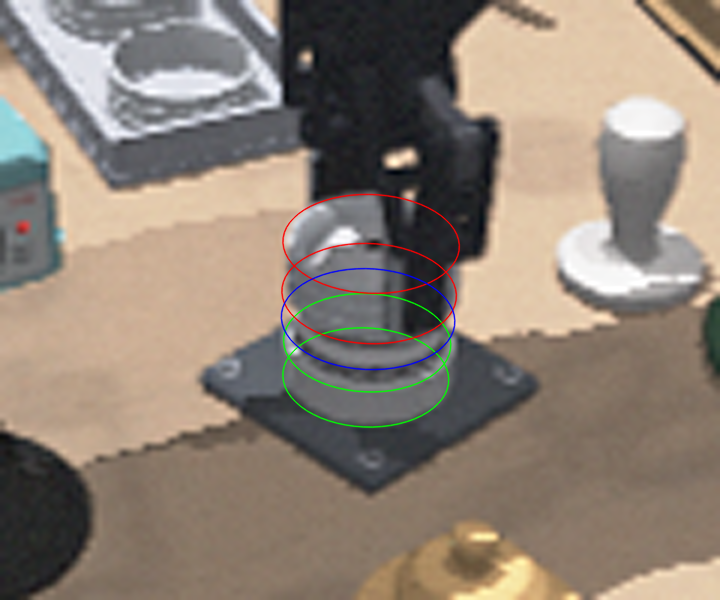

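Emit:
step_arm(targets=[[[0,0,-0.006,0],[0,0,-0.02,0],[0,0,-0.035,0],[0,-0.045,-0.02,0],[-0.005,-0.06,0,0]]])

```text
t: 11.52
tcp_pos: [613.2, -99.8, 142.8]
ee_rot: [-0.002, 3.138, -0.001]
force: [1.6, -0.2, -0.7]
opening: 0.73
```

Emit:
step_arm(targets=[[[-0.005,-0.06,0,0],[-0.005,-0.06,0,0],[0,-0.015,0,0],[0,0,0,0],[0,0,0,0]]])

```text
t: 12.15
tcp_pos: [622.2, -232.9, 140.7]
ee_rot: [0.001, -3.141, -0.001]
force: [1.2, 1.5, -0.3]
opening: 0.729
```

```bash
python3 -c "
from h import *
s=status.get_state();print(s['t'],s['tcp_pos'],s['ee_rot'],s['dq'].round(3),s['force'],s['opening'])
im,p=snap('wrist','pics/w10.png')
"
```

```text
12.15 [ 622.18012917 -232.92875929  140.72119931] [ 6.78072444e-04 -3.14148523e+00 -5.37101404e-04] [ 0.009 -0.003 -0.001 -0.001 -0.002 -0.003] [ 1.2007836   1.53144951 -0.32650309] 0.7286733979899428
```

View pics/w10.png

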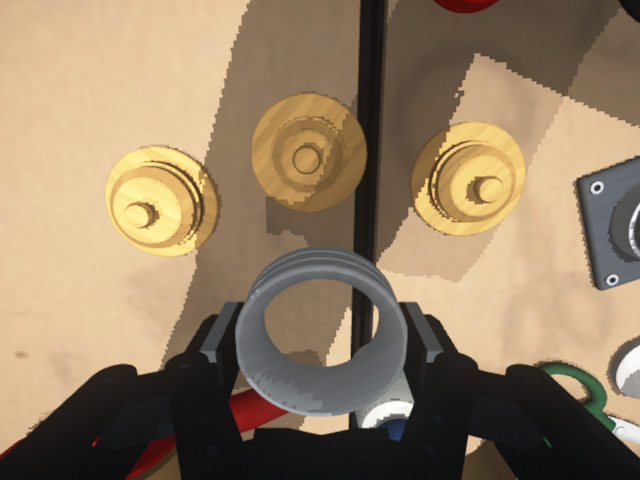

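All three stands are in view, at (160,200), (308,153) and (470,180). The ring held in the gripper is at (322,330). I'll enlarge the stands to compare sizes and lines, and fit the middle one.

```bash
python3 - <<'E'
from ov import *
p=pickle.load(open('pics/w10.png.p','rb'))
print(ray(p,308,152,6),ray(p,306.5,158.5,45), ray(p,140,214,45),ray(p,487,190,45))
im=cv2.imread('pics/w10.png')
cs=[cv2.resize(im[y-62:y+62,x-62:x+62],None,fx=2.1,fy=2.1,interpolation=cv2.INTER_CUBIC) for x,y in[(160,200),(308,153),(470,180)]]
cv2.imwrite('pics/st.png',np.hstack(cs))
g=ray(p,306.5,158.5,45)[:2]
ov('pics/w10.png','pics/st2.png',(240,85,380,220),[(g,40,6,(0,0,255)),(g,25.2,14,(0,255,0)),(g,5,45,(255,0,0))],4.4)
E
```

```text
[ 561.67637951 -241.84570699    6.        ] [ 562.71204189 -241.44606336   45.        ] [ 595.69532132 -342.98344596   45.        ] [ 581.09419523 -134.13603317   45.        ]
```

View pics/st.png

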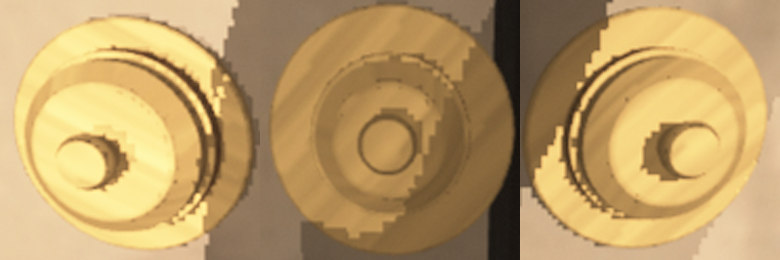

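View pics/st2.png

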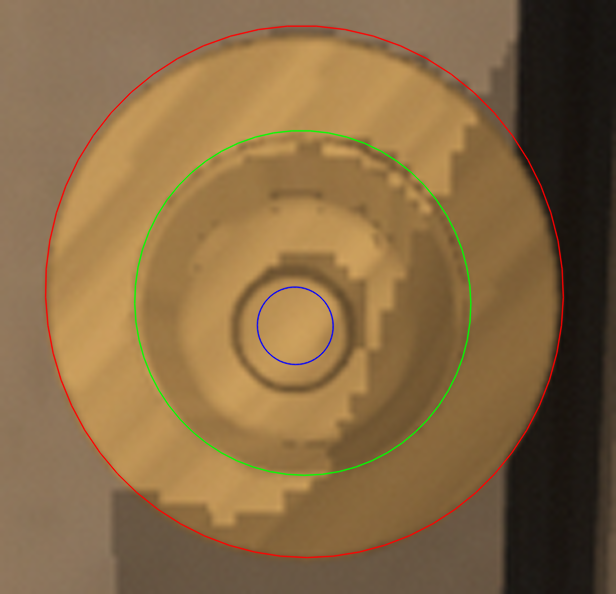

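The middle stand has the smallest seat, about 24 to 25 mm radius against the 25.2 mm fit drawn, so it is stand_small. I'll go above it to a pose matching the view I had over the gauge.

Emit:
step_arm(targets=[[[0.02,-0.003,0.01,0],[0.0395,-0.0053,0.02,0],[0,0,0.03,0],[0,0,0,0],[0,0,0,0]]])

```text
t: 12.82
tcp_pos: [563.5, -242.1, 81.8]
ee_rot: [-0.001, 3.14, -0.001]
force: [1.2, -0.9, -1.2]
opening: 0.729
```

Emit:
step_arm(targets=[[[0,0,0,0],[0,0,0,0]]])

```text
t: 13.08
tcp_pos: [563.2, -242.7, 81.3]
ee_rot: [0.001, 3.141, -0.001]
force: [-0.2, -0.0, 0.1]
opening: 0.735
```

```bash
python3 - <<'E'
from ov import *
s=status.get_state();print(s['t'],s['tcp_pos'],s['ee_rot'],s['dq'].round(3),s['force'],s['opening'])
im,p=snap('wrist','pics/w11.png')
g=(562.5,-241.5)
ov('pics/w11.png','pics/w11c.png',(210,220,440,420),[(g,6.8,45,(0,0,255)),(g,25.2,14,(0,255,0)),(g,40,6,(255,0,0))],3)
E
```

```text
13.075 [ 563.16912517 -242.68654199   81.32287623] [ 7.71647908e-04  3.14060406e+00 -7.84183305e-04] [-0.003  0.002 -0.009 -0.003  0.001 -0.002] [-0.23933283 -0.04518688  0.12114764] 0.7352703231452645
```

View pics/w11c.png

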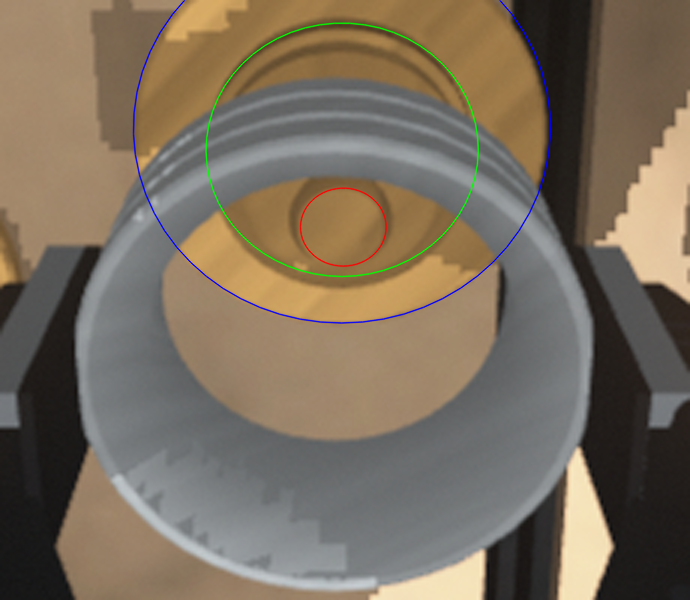

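```bash
python3 - <<'E'
from ov import *
g=(562.5,-241.5)
ov('pics/w11.png','pics/w11d.png',(285,270,365,325),[(g,7.5,45,(0,0,255)),(g,1,45,(0,255,0)),(g,40,6,(255,0,0))],10)
E
```

```text
(no output)
```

View pics/w11d.png

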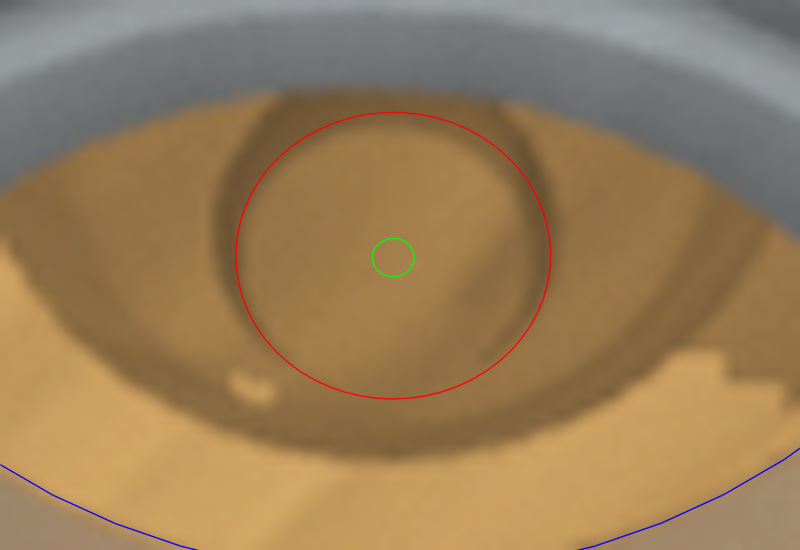

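Emit:
step_arm(targets=[[[-0.0006,0.001,0.01,0],[0,0,0.015,0],[0,0,0.012,0],[0,0,0.003,0],[0,0,0,0]]])

```text
t: 13.75
tcp_pos: [563.0, -241.6, 40.4]
ee_rot: [-0.001, -3.141, -0.0]
force: [0.2, 0.4, -0.8]
opening: 0.731
```

Emit:
step_arm(targets=[[[0,0,0.002,0],[0,0,0,0]]])

```text
t: 14.0
tcp_pos: [563.3, -241.7, 38.8]
ee_rot: [0.001, 3.141, -0.0]
force: [0.7, -0.1, -1.6]
opening: 0.727
```

Emit:
step_arm(targets=[[[0,0,0.002,0],[0,0,0,0]]])

```text
t: 14.25
tcp_pos: [563.1, -241.7, 36.5]
ee_rot: [-0.001, -3.142, -0.0]
force: [-0.1, 0.1, -0.9]
opening: 0.732
```

Emit:
step_arm(targets=[[[-0.0005,0,0.001,0],[0,0,0,0]]])

```text
t: 14.5
tcp_pos: [563.7, -241.6, 35.5]
ee_rot: [-0.001, -3.142, -0.0]
force: [-1.0, 0.4, -0.5]
opening: 0.729
```

Emit:
step_arm(targets=[[[0,0,0.0015,0],[0,0,0,0]]])

```text
t: 14.75
tcp_pos: [563.7, -241.6, 34.0]
ee_rot: [0.001, 3.142, 0.0]
force: [1.6, -0.3, -0.9]
opening: 0.728
```

Emit:
step_arm(targets=[[[0,0,0.0015,0],[0,0,0,0]]])

```text
t: 15.0
tcp_pos: [563.7, -241.7, 32.6]
ee_rot: [0.001, 3.142, -0.0]
force: [0.5, -0.1, -1.5]
opening: 0.73
```

Emit:
step_arm(targets=[[[0,0,0.0015,0],[0,0,0.0015,0],[0,0,0,0]]])

```text
t: 15.38
tcp_pos: [563.7, -241.7, 29.5]
ee_rot: [0.001, 3.142, 0.0]
force: [1.0, -1.4, -1.8]
opening: 0.728
```

Emit:
step_arm(targets=[[[0,0,0.0012,0],[0,0,0,0]]])

```text
t: 15.62
tcp_pos: [563.7, -241.7, 28.5]
ee_rot: [0.001, 3.141, -0.0]
force: [-0.1, 1.0, 2.4]
opening: 0.73
```

Emit:
step_arm(targets=[[[0,0,0.0006,0],[0,0,0,0]]])

```text
t: 15.88
tcp_pos: [563.7, -241.7, 28.4]
ee_rot: [0.001, 3.141, -0.0]
force: [-4.3, 1.7, 10.7]
opening: 0.731
```

Emit:
step_arm(targets=[[[0,0,-0.0005,0],[0,0,0,0]]])

```text
t: 16.12
tcp_pos: [563.7, -241.7, 28.5]
ee_rot: [0.001, 3.141, -0.0]
force: [-1.9, 0.7, 4.7]
opening: 0.732
```

Emit:
step_arm(targets=[[[0,0,0,0],[0,0,0,0],[0,0,0,0],[0,0,0,0]]], gripper=-1)

```text
t: 16.62
tcp_pos: [563.6, -241.6, 28.2]
ee_rot: [-0.001, -3.141, -0.0]
force: [-0.4, 0.2, 0.8]
opening: 1.002
```

```bash
python3 - <<'E'
from ov import *
s=status.get_state();print(s['t'],s['tcp_pos'],s['ee_rot'],s['force'],s['opening'])
im,p=snap('wrist','pics/w12.png')
E
```

```text
16.625 [ 563.63966404 -241.63812619   28.24658634] [-1.22941797e-03 -3.14149235e+00 -7.60971870e-05] [-0.38158375  0.15622821  0.81176314] 1.0022090049527437
```

View pics/w12.png

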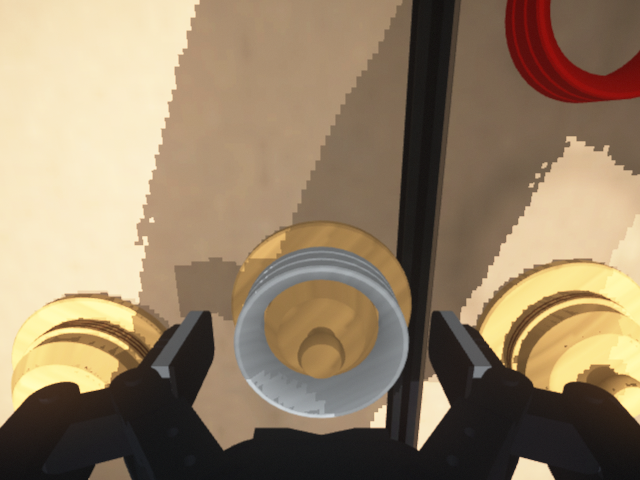

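The jaws are open and the ring sits round the stand at (322,333), clear of both pads. I'll lift straight up and check it.

Emit:
step_arm(targets=[[[0,0,-0.01,0],[0,0,-0.03,0],[0,0,-0.05,0],[0,0,-0.05,0],[0.03,0,-0.03,0]]])

```text
t: 17.3
tcp_pos: [534.9, -241.8, 201.3]
ee_rot: [-0.0, 3.138, -0.002]
force: [-0.6, -0.5, -1.0]
opening: 0.999
```

Emit:
step_arm(targets=[[[0.04,0,0,0],[0,0,0,0],[0,0,0,0]]])

```text
t: 17.68
tcp_pos: [494.0, -241.7, 199.0]
ee_rot: [0.002, 3.141, -0.001]
force: [0.7, 0.1, 0.9]
opening: 1.004
```

```bash
python3 - <<'E'
from ov import *
s=status.get_state();print(s['t'],s['tcp_pos'],s['force'],s['dq'].round(3))
im,p=snap('wrist','pics/w13.png')
g=(562.6,-241.7)
u=proj(p,[*g,20]).astype(int);print(u)
b=(u[0]-60,max(0,u[1]-55),u[0]+60,u[1]+55)
ov('pics/w13.png','pics/a.png',b,[(g,32,36,(0,0,255)),(g,40,6,(255,0,0))],3.3)
im,p=snap('side','pics/s13.png')
u=proj(p,[*g,20]).astype(int);print(u)
b=(u[0]-60,u[1]-55,u[0]+60,u[1]+55)
ov('pics/s13.png','pics/b.png',b,[(g,32,36,(0,0,255)),(g,32,14,(0,255,0)),(g,40,6,(255,0,0))],3.3)
c=cv2.resize(im[b[1]:b[3],b[0]:b[2]],None,fx=3.3,fy=3.3)
a,b=cv2.imread('pics/a.png'),cv2.imread('pics/b.png')
cv2.imwrite('pics/fin.png',np.hstack([a,b]));cv2.imwrite('pics/fin2.png',cv2.resize(c,None,fx=1.5,fy=1.5))
E
```

```text
17.675 [ 494.0066214  -241.71968635  198.9677154 ] [0.65982447 0.07246339 0.90019822] [ 0.004  0.019  0.011 -0.004 -0.001  0.001]
[321 295]
[366 343]
```

View pics/fin.png

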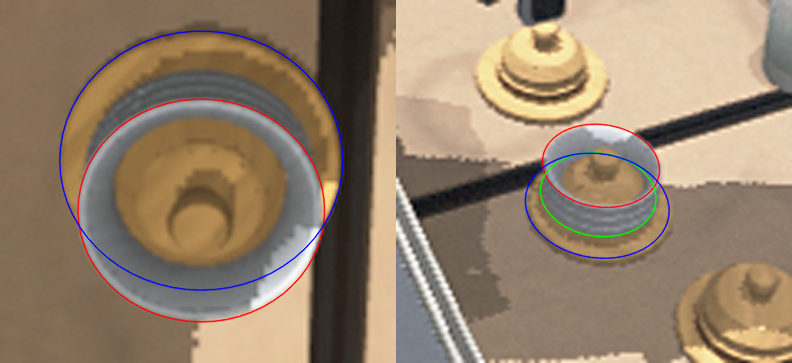

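View pics/s13.png

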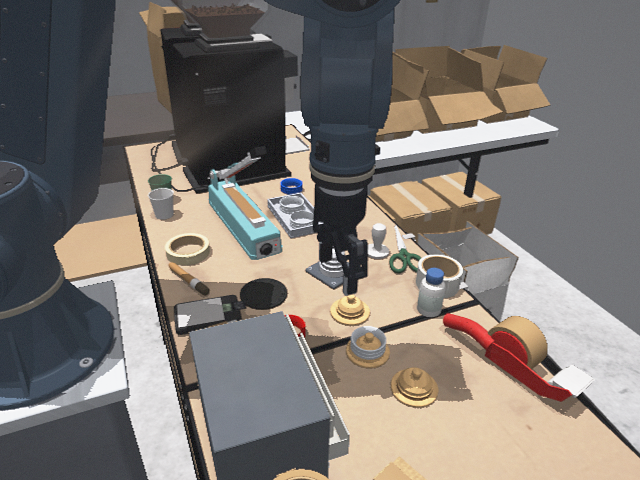

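View pics/fin2.png

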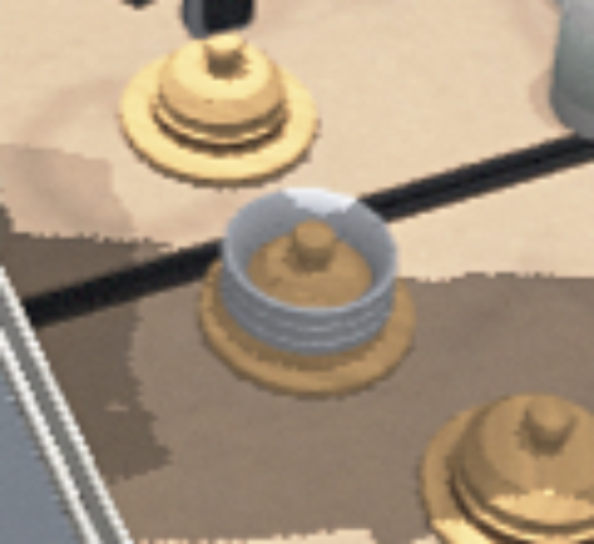

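```bash
python3 -c "
from cell import order,status
print(order.job_done(), status.get_state()['t'])"
```

```text
the job is handed in; nothing more can be done
the job is handed in; nothing more can be done
```

The ring from the mat is a 48 mm ring. It now lies flat on the seat of the small stand, the middle one in the row. I handed the job in at about 18 s.

- **Sizing:** The ring stopped with its underside about 46 mm up, the top-step stop, under an 11 N press. To rule out an off-centre hang-up, I checked the sideways play at the step. It was about 1.3 mm in x and 1.7 mm in y, against 1.4 mm for a 48 mm ring and 6.4 mm for a 53 mm one. I then centred the ring and pressed it home again to the same height.
- **Placing:** The ring went over the plug without catching and stopped on the seat with its underside about 14.0 mm up. After I let go, the wrist and side pictures show it level and centred on the stand.
- **Other things:** In the last pictures the two tray rings, the tamper, the bottle and the decoy rings look unmoved.
- **Disagreements:**
  - The camera estimates differed from contact: by about 1 mm sideways for the wrist camera (and 2–3 mm in apparent height), and by up to 6 mm for the top camera. I used contact and a matched wrist view for the final positions.
  - While gripping the ring, the fingertips pressed the mat with about 15 N, because they reached farther forward than I had estimated.

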